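Strip the belt-drive shaft onto its inspection holders

ROBOT

A 7-joint arm with a two-finger parallel gripper is mounted at the origin on a cart in front of the work surface, level with it; the furniture and walls round the work are solid. World frame = base frame: x ahead of the robot, y to its left, z up, the work surface at z = 0. Lengths are in mm, angles in rad, forces in N, time in s.
With the tool pointing down it reaches from about 425 to 975 mm from the base axis. Payload 16.7 kg.
Tool frame: the origin (TCP) lies at the centre of the arm's flange, where the gripper is bolted on; the fingertips stand 173 mm ahead of it and the grasp point (between the pads) lies 155 mm ahead of it; z points along the fingers, y is the line along which they close (so a half turn about z gives the same grasp; the last joint's range is limited). The gripper opens to 85 mm and grips with 20 to 120 N. Pads are 22 mm wide; open, the fingers measure 114 mm over their backs; the gripper's body (76 mm by 85 mm) begins 54 mm behind the grasp point. The pads swing forward as they close: fully open they stand 13 mm farther back than shut.
Start: joints at [1.121, 0.426, 0.074, 1.606, -0.034, 1.111, -0.067], TCP at [199.314, -644.874, 404.702] pointing down, gripper open.
Joint ranges: [-2.85, 2.85], [-0.5, 2.14], [-1.23, 1.37], [0.21, 2.46], [-1.02, 4.16], [0.16, 2.05], [-2.73, 2.73]. Speed limits (rad/s): [1.89, 1.89, 2.39, 2.39, 3.01, 3.01, 3.01].

INTERFACE

Orientations are given as a unit quaternion [x, y, z, w].
In Python, from workcell import observe, imaging, job, finder gives the robot as it stands. The module is installed in compiled form; this text tells all that it offers.
- The arm moves only by the shell command python3 -m crank 'ROWS' [FORCE]. ROWS is a JSON object of lists of equal length, an entry for each row: "offset": the shift along the tool's x, y, z in cm, a list of three; "turn": the turn, a rotation vector about the tool's x, y, z in degrees, a list of three; "jaw": the closure, from -1 (fully open) to 1 (shut), so that 0 is half open. In form: {"offset": [[dx, dy, dz], ...], "turn": [[wx, wy, wz], ...], "jaw": [jaw, ...]}. A call has exactly 8 rows; each row shifts and turns the commanded pose from where the row before left it, along the tool's axes as they then stand; what a row does not reach is not made up. A row lasts 1/10 s, in which the tool goes at most 50 mm and 8.59 degrees, less where a joint would pass 70% of its speed; a pose out of reach is approached as far as the arm can. A call with a gripper value outside its range is refused whole. The fingers move at their own pace and stop on an object; FORCE is the grip in N (left out, the last holds). Time passes only in rows, so rows that do not move let the fingers close, or fill a call up. It gives the time, the measured TCP pose, the force, the opening and the grip force at its end, in the units of the state.
- observe(): the state, without advancing time (a new reading comes with each control period).
- imaging.grab_frame(name): name is "side" or "top"; returns (picture, depth): 480x640x3 uint8, red, green, blue; 480x640 float32, mm along the optical axis (not along the pixel's ray), 0 where there is no reading.
- imaging.get_calibration(name): a dict with "fx", "fy", "cx", "cy" (pixels), "R" (3x3) and "t" (3): a world point X has camera coordinates R X + t. Camera axes: x right, y down, z forward; pixel columns grow to the right and rows downward; lengths in mm; the calibration is good to about 2 mm. A picture is of the moment at which its call begins. get_calibration takes no time and is no camera call.
- job.sign_off(): hands the job in; it is judged then, once.
Trained networks look in the newest picture that a camera, given by its name, has taken for a name from the list of things; names that differ only in an ending like _2 or _b are one class to them, and where a whole thing is asked for, a point or a joint stands for the part that bears it (a point fixed in the world has none). Each returns a list of dicts, best first, with "score" (0 to 1); they miss things now and then, are a little off and sometimes report something else, mostly with a low value. They report only what shows in the picture. A call takes as long as a camera call. They do not tell look-alikes from the thing itself.
- finder.find_in(camera, query): "box" ([left, top, right, bottom] in pixels, round what is visible of it).
- finder.mark_of(camera, query): "location" ([column, row] in pixels: a listed point, or the origin of a listed thing).
The state is a dict: "t": time; "q": joint angles; "qd": joint speeds; "joint_efforts": joint torques, N m; "position": TCP position; "eef_rot": TCP orientation; "contact_force": force on the tool from outside, world axes, zero at the start; "ft_torque": the same for the moment, N m; "opening": finger opening in mm; "finger_force": force on a finger pad.
Only numpy, scipy, OpenCV 4.12 (cv2) and the standard library are available. Lean on these libraries where they do the work, as an engineer would, in place of code of your own. Each camera call takes 0.05 s, during which the arm holds its last target. There are 200 camera calls.

TASK

Strip the belt-drive shaft that stands upright on the bench: take the loosened hex nut, the spacer sleeve, the ball bearing and the toothed pulley off it and seat each one fully down and level on its own holder for inspection - the nut over the threaded stud, the sleeve in the round pocket of the white block, the bearing over the pin of the slim spin-check post on the square grey base, and the pulley over the thick pin of the round plate. Lower the parts into place rather than dropping them, and do not knock the oil bottle over or out of its place.

Things in the scene. Friction and masses are not known exactly. Their poses are not given: they have to be found in the camera images.
- shaft_stand: Stepped steel shaft upright in a grey round foot 72 mm across, fixed to the bench. Origin: centre of the foot's underside, on the bench top; z up along the shaft. The stack sits on a shoulder 44 mm across at 28 mm; shaft 21 mm thick up to 45 mm, 17 mm up to 71, then 11 mm thread to its top at 84. Upward: pulley, bearing, sleeve, nut, all loose with 1.5 to 2 mm play; they lift straight off, the nut too.
- hex_nut: Steel hexagon nut, topmost of the stack. 24 mm across flats, 27 mm across corners, 13 mm high, bore 15 mm, about 50 g. Origin: centre of its underside, 76 mm above the bench at the start; z up along the bore; x points square to one pair of flats, so flats face every 60 degrees from x.
- spacer_sleeve: Plain aluminium tube, second from the top, showing as a ring round the nut. Outside diameter 32 mm, bore 20 mm, 16 mm high, about 80 g. Origin: centre of its underside, 60 mm above the bench at the start; z up along the bore.
- ball_bearing: Sealed ball bearing (bright rings, dark seal between), third from the top. Outside diameter 42 mm, bore 20 mm, 12 mm high, about 150 g; moves as one solid piece. Origin: centre of its underside, 48 mm above the bench at the start; z up along the bore.
- belt_pulley: Toothed belt pulley with two flanges, lowest of the stack. Flanges 64 mm across, 16 mm from lower to upper flange face, hub 34 mm across standing 4 mm above the upper flange (total 20 mm), bore 25 mm, about 220 g. Origin: centre of its underside, 28 mm above the bench at the start; z up along the bore.
- nut_stud: Holder for the hex nut: small black square block 52 x 52 x 14 mm with a threaded-looking stud of 10 mm diameter upright in its middle. Fixed. Origin: centre of its underside, on the bench; z up. The nut's seat is a bright washer of 30 mm diameter with its top at height 17 mm; the stud rises from there to 35 mm, its last 4 mm tapering to a 4 mm tip. The nut slips over it without turning.
- sleeve_pocket: Holder for the spacer sleeve: white square block 62 x 62 x 14 mm with a round pocket of 39 mm diameter in the middle of its top, 5 mm deep, open upward. Fixed. Origin: centre of its underside, on the bench; z up. The pocket floor, on which the sleeve stands, is at height 9 mm.
- bearing_post: Holder for the ball bearing (spin-check post): square grey metal base 62 x 62 x 10 mm with a slim round steel pedestal, 28 mm across at its top, and a pin of 15 mm diameter on it. Fixed. Origin: centre of its underside, on the bench; z up. The bearing's seat is the pedestal's top at height 24 mm; the pin rises from there to 37 mm, its last 6 mm tapering to a 6 mm tip.
- pulley_plate: Holder for the pulley: round steel plate 72 mm across and 10 mm thick, on it a black disc 52 mm across with its top, the pulley's seat, at height 18 mm, and a thick pin of 20 mm diameter rising from there to 37 mm, its last 7 mm tapering to a 9 mm tip. Fixed. Origin: centre of its underside, on the bench; z up.
- oil_bottle: Bystander, not to be handled: small cream oil bottle with a red spout, 34 mm across and 107 mm tall, standing upright beside the work. Origin: centre of its underside.
Not all that is in view belongs to the job. Leave any green or yellow look-alike of the hex_nut alone.

How it is judged (in metres and radians):
At the end, for the whole second after the job is handed in: Nut, sleeve, bearing and pulley each rest, released and still, on their own holder: axis within 8 mm of the holder's axis, underside within 3 mm of the seat's height, upright within 0.1 rad (horizontal distance between hex_nut and nut_stud below 0.008 m and z of hex_nut in the frame of nut_stud between 0.014 and 0.02 m and angle between each of hex_nut, spacer_sleeve, ball_bearing, belt_pulley's own z axis and vertical below 0.1 rad and linear speed of each of hex_nut, spacer_sleeve, ball_bearing, belt_pulley below 0.02 m/s and contact force between each of hex_nut, spacer_sleeve, ball_bearing, belt_pulley and the fingers below 0.05 N and horizontal distance between spacer_sleeve and sleeve_pocket below 0.008 m and z of spacer_sleeve in the frame of sleeve_pocket between 0.006 and 0.012 m and horizontal distance between ball_bearing and bearing_post below 0.008 m and z of ball_bearing in the frame of bearing_post between 0.021 and 0.027 m and horizontal distance between belt_pulley and pulley_plate below 0.008 m and z of belt_pulley in the frame of pulley_plate between 0.015 and 0.021 m); the robot touches nothing.
It fails at once if the hex nut is dropped onto its holder (it strikes down faster than 0.6 m/s, as after a fall of about 2 cm) (horizontal distance between hex_nut and nut_stud below 0.02 m and z of hex_nut in the frame of nut_stud below 0.047 m and linear speed of hex_nut above 0.6 m/s).
It fails at once if the spacer sleeve is dropped onto its holder (it strikes down faster than 0.6 m/s, as after a fall of about 2 cm) (horizontal distance between spacer_sleeve and sleeve_pocket below 0.02 m and z of spacer_sleeve in the frame of sleeve_pocket below 0.039 m and linear speed of spacer_sleeve above 0.6 m/s).
It fails at once if the ball bearing is dropped onto its holder (it strikes down faster than 0.6 m/s, as after a fall of about 2 cm) (horizontal distance between ball_bearing and bearing_post below 0.02 m and z of ball_bearing in the frame of bearing_post below 0.054 m and linear speed of ball_bearing above 0.6 m/s).
It fails at once if the belt pulley is dropped onto its holder (it strikes down faster than 0.6 m/s, as after a fall of about 2 cm) (horizontal distance between belt_pulley and pulley_plate below 0.02 m and z of belt_pulley in the frame of pulley_plate below 0.048 m and linear speed of belt_pulley above 0.6 m/s).
It fails at once if the oil bottle is knocked over or pushed more than 3 cm (distance of oil_bottle from where it was at the start of the episode above 0.03 m or angle between oil_bottle's own z axis and vertical above 0.4 rad).
It also fails if it takes over 88 s, if anything falls off the work surface, if the arm or the gripper's body presses on something with over 40 N, if the wrist force passes 120 N, or if a joint passes its speed limit or range.

## Working session

There is one attempt and no reset: what is moved stays moved. The work goes in short steps, Python scripts to look and compute and a shell command to move; the robot and the scene stay as the last step left them, time stands still between calls to the robot, and variables do not carry over. Pictures are saved under pics/ and viewed, at most 14 in all, crops included, and the job is handed in when it is done.

```bash
mkdir -p pics
python3 - <<'E'
from workcell import observe, imaging
import cv2
print(observe())
for n in("side","top"):
    p,d=imaging.grab_frame(n); cv2.imwrite(f"pics/{n}0.png",p[:,:,::-1]); print(n,imaging.get_calibration(n))
E
```

```text
{'t': 0.0, 'q': array([ 1.12148839,  0.42673827,  0.07382374,  1.60663449, -0.03411923,
        1.11081594, -0.06710492]), 'qd': array([-0.00034356,  0.00028697,  0.00072398, -0.00070014,  0.00092957,
       -0.0010484 ,  0.00220278]), 'joint_efforts': array([ 6.25339580e-04, -9.49833727e+01,  3.76113474e+00, -4.63525808e+01,
        1.92461192e-02,  1.00824708e-02,  1.24283918e-05]), 'position': array([ 199.29768917, -644.69958105,  403.99332309]), 'eef_rot': array([ 9.88786790e-01,  1.49332638e-01, -1.34928071e-04, -6.55061248e-04]), 'contact_force': array([ 0.1392357 , -0.02663413, -0.4420678 ]), 'ft_torque': array([-0.04391665,  0.03111186, -0.00583612]), 'finger_force': 0.0, 'opening': 85.08969128520621}
side {'fx': 578.5148142901494, 'fy': 578.5148142901494, 'cx': 326.949382291851, 'cy': 226.83710892150867, 'R': array([[-0.98630261, -0.164823  ,  0.00636711],
       [-0.09416955,  0.53097994, -0.84213562],
       [ 0.13542251, -0.83120015, -0.5392282 ]]), 't': array([502.65386626, 153.6438956 , 717.08565756])}
top {'fx': 468.72585888383406, 'fy': 468.72585888383406, 'cx': 326.09194000293445, 'cy': 248.16147155214898, 'R': array([[ 0.02233631, -0.99935423,  0.02814639],
       [-0.98179349, -0.02723842, -0.18798833],
       [ 0.18863359, -0.02343497, -0.98176788]]), 't': array([-124.51539028,  537.96430943,  837.82435095])}
```

View pics/side0.png

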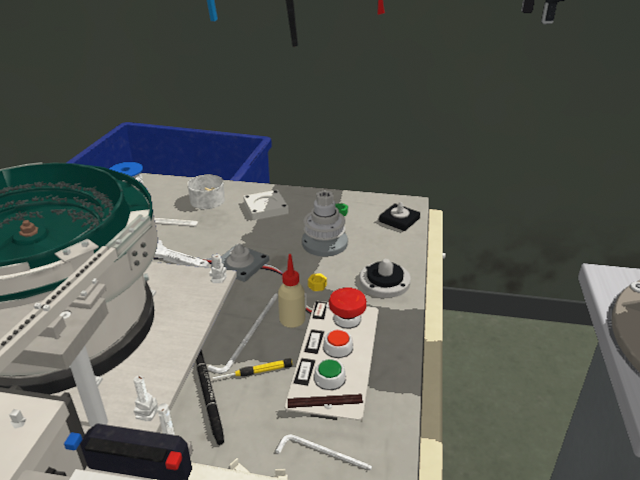

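View pics/top0.png

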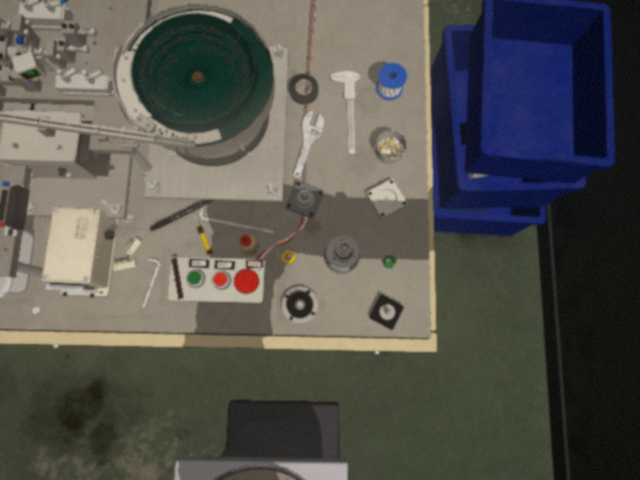

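```bash
cat > h.py <<'E'
from workcell import observe, imaging, finder
import numpy as np, cv2
from scipy.spatial.transform import Rotation as Rn
def cam(n): return imaging.get_calibration(n)
def at_z(n,u,v,z):
    c=cam(n); d=c["R"].T@np.array([(u-c["cx"])/c["fx"],(v-c["cy"])/c["fy"],1]); o=-c["R"].T@c["t"]
    return o+d*(z-o[2])/d[2]
def proj(n,X):
    c=cam(n); p=np.atleast_2d(X)@c["R"].T+c["t"]; return np.c_[p[:,0]/p[:,2]*c["fx"]+c["cx"],p[:,1]/p[:,2]*c["fy"]+c["cy"]]
def cloud(n,d):
    c=cam(n); v,u=np.mgrid[:480,:640]; P=np.stack([(u-c["cx"])/c["fx"]*d,(v-c["cy"])/c["fy"]*d,d],-1)
    return (P-c["t"])@c["R"]
def go(x,y,z):  # grasp target -> tool-axis offset in cm (grasp point at TCP+155 z)
    s=observe(); R=Rn.from_quat(s["eef_rot"]); g=s["position"]+R.apply([0,0,155])
    return (R.inv().apply(np.array([x,y,z])-g)/10).round(2), g.round(1), R.as_matrix()[:,:2].round(3).tolist()
E
python3 - <<'E'
from h import *
for n in("side","top"):
    for q in "shaft_stand hex_nut nut_stud sleeve_pocket bearing_post pulley_plate oil_bottle".split():
        for m in finder.mark_of(n,q)[:3]:
            z={"hex_nut":76}.get(q,0)
            print(n,q,round(m["score"],2),np.round(m["location"],1),at_z(n,*m["location"],z).round(1))
E
```

```text
side shaft_stand 0.85 [327.1 241.1] [ 534.8 -152.     0. ]
side hex_nut 0.81 [313.2 280.6] [519.3  47.1  76. ]
side hex_nut 0.74 [322.7 202.2] [ 540.4 -142.6   76. ]
side hex_nut 0.44 [339.5 213.3] [ 510.9 -115.3   76. ]
side nut_stud 0.77 [398.8 221.7] [ 426.4 -229.9    0. ]
side sleeve_pocket 0.75 [263.9 207.3] [ 659.9 -236.1    0. ]
side bearing_post 0.94 [241.9 266.8] [647.9 -62.9   0. ]
side pulley_plate 0.84 [381.9 281.2] [440.4 -64.3   0. ]
top shaft_stand 0.67 [343.3 258.1] [ 531.7 -147.3    0. ]
top shaft_stand 0.18 [340.4 252.1] [ 543.8 -141.3    0. ]
top hex_nut 0.74 [342.7 253.4] [ 527.5 -141.4   76. ]
top hex_nut 0.68 [387.7 260.5] [ 516.4 -224.8   76. ]
top hex_nut 0.44 [288.5 257.7] [516.7 -41.8  76. ]
top nut_stud 0.82 [386.9 311.1] [ 428.1 -235.     0. ]
top nut_stud 0.38 [342.2 253.9] [ 540.2 -145.     0. ]
top sleeve_pocket 0.28 [345.  248.1] [ 552.2 -150.4    0. ]
top bearing_post 0.68 [305.4 202. ] [646.2 -67.7   0. ]
top pulley_plate 0.66 [301.7 304.5] [436.9 -66.8   0. ]
top oil_bottle 0.87 [251.  250.3] [542.5  38.1   0. ]
```

The side view shows the steel nut on the shaft at (323,198), a green nut at (342,210) and a yellow one at (317,282). The top view shows the same three at (343,248), (389,261) and (288,257). I choose the steel nut on the shaft. The holders in the side view are the stud at (400,215), the white block at (264,204), the post at (242,258) and the plate at (385,275). The bottle is at (290,300). Next I refine the positions and take one close crop.

Run:
```python
from h import *
A={"shaft":(533,-148),"stud":(427,-232),"pocket":(658,-236),"post":(647,-65),"plate":(439,-66)}
bands={"shaft":[(44,52,"flange/bear?"),(70,80,"sleeve"),(82,95,"nut")],"stud":[(10,16,"blk"),(16,21,"washer"),(25,40,"pin")],"pocket":[(11,18,"blk")],"post":[(6,13,"base"),(20,28,"ped"),(29,40,"pin")],"plate":[(6,13,"plate"),(15,22,"disc"),(27,40,"pin")]}
out=[]
for n in("side","top"):
    ds=[imaging.grab_frame(n) for _ in range(4)]
    d=np.median([x[1] for x in ds],0); P=cloud(n,d); im=ds[0][0]
    for k,(x,y) in A.items():
        r=np.hypot(P[...,0]-x,P[...,1]-y)<48
        for a,b,l in bands[k]:
            m=r&(P[...,2]>a)&(P[...,2]<b)&(d>0); Q=P[m]
            if len(Q)<5: print(n,k,l,len(Q)); continue
            (cx,cy),(w,h),ang=cv2.minAreaRect(Q[:,:2].astype(np.float32))
            print(n,k,l,len(Q),"mean",Q.mean(0).round(1),"rect",round(cx,1),round(cy,1),round(w,1),round(h,1),round(ang))
    c=proj(n,[[533,-148,70]])[0].astype(int)
    out.append(cv2.resize(im[c[1]-35:c[1]+35,c[0]-35:c[0]+35],(400,400),interpolation=cv2.INTER_CUBIC))
cv2.imwrite("pics/crop.png",np.hstack(out)[:,:,::-1])
```

```text
side shaft flange/bear? 404 mean [ 536.9 -131.3   45.6] rect 538.3 -136.6 62.8 52.9 9
side shaft sleeve 165 mean [ 537.2 -132.9   75.4] rect 537.4 -137.5 30.1 21.9 11
side shaft nut 187 mean [ 538.3 -141.3   87.6] rect 539.0 -143.2 23.9 26.5 78
side stud blk 277 mean [ 427.5 -220.9   14.4] rect 427.3 -231.8 54.1 51.9 63
side stud washer 280 mean [ 426.9 -228.1   17.5] rect 427.3 -230.0 49.7 49.2 62
side stud pin 43 mean [ 427.3 -229.5   31.1] rect 427.4 -229.8 8.7 6.5 3
side pocket blk 664 mean [ 656.1 -230.6   14.7] rect 656.8 -233.3 62.8 65.0 30
side post base 621 mean [641.4 -58.3  10.9] rect 651.5 -65.0 62.2 62.2 70
side post ped 185 mean [649.6 -54.9  24.5] rect 648.0 -48.0 27.0 59.6 11
side post pin 77 mean [650.4 -62.7  34.3] rect 650.9 -63.9 13.4 12.5 19
side plate plate 612 mean [436.8 -46.4  11. ] rect 437.8 -59.3 71.6 67.7 0
side plate disc 557 mean [437.3 -55.4  19.3] rect 437.7 -61.1 49.6 49.5 4
side plate pin 149 mean [437.7 -58.1  33.9] rect 437.9 -60.2 15.4 19.2 82
top shaft flange/bear? 211 mean [ 534.6 -144.    45.1] rect 536.2 -143.8 62.4 61.5 1
top shaft sleeve 90
[... 174 characters left out ...]
 14.3] rect 425.7 -232.8 51.1 52.2 63
top stud washer 184 mean [ 426.  -232.8   17.4] rect 427.0 -231.5 48.2 44.7 66
top stud pin 23 mean [ 425.6 -232.1   32.6] rect 425.6 -232.1 9.3 7.5 3
top pocket blk 660 mean [ 655.  -233.4   14.1] rect 655.4 -233.6 62.2 62.7 30
top post base 701 mean [648.  -66.3  10.1] rect 649.6 -66.2 62.1 62.0 69
top post ped 137 mean [648.5 -57.4  24.1] rect 650.0 -48.3 62.3 26.8 87
top post pin 44 mean [648.4 -66.4  34.2] rect 649.1 -66.4 12.7 13.4 46
top plate plate 505 mean [434.7 -63.7  10.3] rect 435.5 -63.8 69.8 70.1 2
top plate disc 486 mean [435.2 -63.8  18.3] rect 434.8 -64.0 50.0 50.2 2
top plate pin 86 mean [435.2 -63.6  34.5] rect 435.7 -63.4 19.1 17.2 1
```

View pics/crop.png

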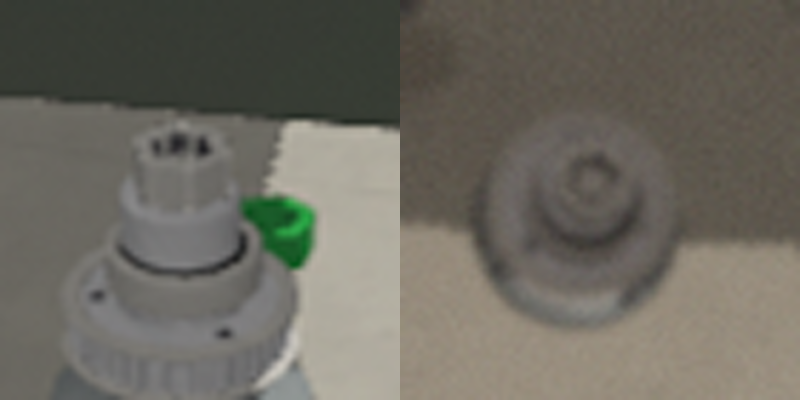

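The crop confirms that the steel nut sits on top with the sleeve, bearing and pulley below it. The green nut lies behind it on the bench. Next is the nut's yaw, measured without using up another measuring round.

Run:
```python
from h import *
for n in("side","top"):
    Q=[];ims=[]
    for _ in range(4):
        im,d=imaging.grab_frame(n); P=cloud(n,d); ims.append(im)
        Q.append(P[(np.hypot(P[...,0]-537,P[...,1]+143)<17)&(P[...,2]>84)&(d>0)])
    Q=np.vstack(Q)
    H=cv2.convexHull(Q[:,:2].astype(np.float32))[:,0]
    e=[]
    for t in range(0,60,5):
        w=0
        for k in range(3):
            a=np.radians(t+60*k); s=Q[:,:2]@[np.cos(a),np.sin(a)]; w+=np.percentile(s,99)-np.percentile(s,1)
        e.append((t,round(w/3,2)))
    print(n,len(Q),e)
    if n=="side":
        I=np.mean(ims,0)
        cv2.imwrite("pics/nut.png",cv2.resize(I[185:225,303:343][:,:,::-1],(560,560),interpolation=cv2.INTER_CUBIC))
print(go(536.8,-143.5,200))
```

```text
side 650 [(0, np.float64(25.58)), (5, np.float64(25.33)), (10, np.float64(24.89)), (15, np.float64(24.68)), (20, np.float64(24.53)), (25, np.float64(24.78)), (30, np.float64(25.16)), (35, np.float64(25.46)), (40, np.float64(25.75)), (45, np.float64(25.96)), (50, np.float64(25.96)), (55, np.float64(25.75))]
top 458 [(0, np.float64(24.2)), (5, np.float64(23.93)), (10, np.float64(23.78)), (15, np.float64(23.47)), (20, np.float64(23.55)), (25, np.float64(23.76)), (30, np.float64(23.99)), (35, np.float64(24.35)), (40, np.float64(24.71)), (45, np.float64(24.89)), (50, np.float64(24.78)), (55, np.float64(24.47))]
(array([ 47.05, -37.93,   4.97]), array([ 199.3, -644.9,  249.7]), [[0.955, 0.295], [0.295, -0.955], [0.0, -0.0]])[ WARN:0@4.188] global loadsave.cpp:1063 imwrite_ Unsupported depth image for selected encoder is fallbacked to CV_8U.
```

View pics/nut.png

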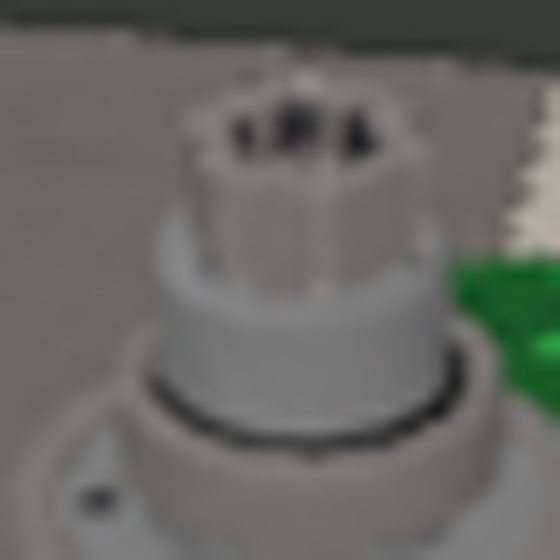

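The picture shows the nut's edge slightly right of centre, near (325,220). With the depth extents from both cameras, its flats face about 18° mod 60. I turn the tool +29° about its z so the pads meet flats, and travel over.

```bash
python3 -m crank '{"offset":[[0,0,0],[0,0,0],[0,0,0],[0,0,0],[1.6,-4,0],[1.6,-4,0],[1.6,-4,0],[1.6,-4,0]],"turn":[[0,0,7.25],[0,0,7.25],[0,0,7.25],[0,0,7.25],[0,0,0],[0,0,0],[0,0,0],[0,0,0]],"jaw":[-0.3,-0.3,-0.3,-0.3,-0.3,-0.3,-0.3,-0.3]}' 40
python3 -m crank '{"offset":[[1.6,-4,0],[1.6,-4,0],[1.6,-4,0],[1.6,-4,0],[1.6,-4,0],[1.6,-4,0],[1.6,-4,0],[0,0,0]],"turn":[[0,0,0],[0,0,0],[0,0,0],[0,0,0],[0,0,0],[0,0,0],[0,0,0],[0,0,0]],"jaw":[-0.3,-0.3,-0.3,-0.3,-0.3,-0.3,-0.3,-0.3]}'
python3 -c "
from h import *
print(go(536.8,-143.5,120)); print(observe()['q'].round(2),observe()['opening'])"
```

```text
t: 2.4
position: [295.4, -499.9, 404.8]
eef_rot: [0.995, -0.103, 0.0, 0.0]
contact_force: [2.1, -1.1, -0.2]
opening: 55.4
finger_force: 0.0
t: 3.2
position: [464.7, -245.3, 405.0]
eef_rot: [0.995, -0.099, 0.001, -0.001]
contact_force: [-1.0, -0.3, -0.3]
opening: 54.9
finger_force: 0.0
(array([  5.02, -11.36,  13.02]), array([ 464.9, -245.1,  250. ]), [[0.98, -0.198], [-0.198, -0.98], [0.001, -0.002]])
[ 0.43  0.19 -0.07  1.93  0.01  1.02 -1.42] 54.90038136616253
```

```bash
python3 -m crank '{"offset":[[1.25,-2.84,0],[1.25,-2.84,0],[1.25,-2.84,0],[1.25,-2.84,1],[0,0,4],[0,0,4],[0,0,3],[0,0,0]],"turn":[[0,0,0],[0,0,0],[0,0,0],[0,0,0],[0,0,0],[0,0,0],[0,0,0],[0,0,0]],"jaw":[-0.3,-0.3,-0.3,-0.3,-0.3,-0.3,-0.3,-0.3]}'
python3 - <<'E'
from h import *
print(go(536.8,-143.5,97))
im,d=imaging.grab_frame("side"); P=cloud("side",d)
for s,l in((1,"+y"),(-1,"-y")):
    m=(d>0)&(np.abs(P[...,0]-537)<30)&(s*(P[...,1]+143.5)>18)&(s*(P[...,1]+143.5)<60)&(P[...,2]>92)&(P[...,2]<150)
    Q=P[m]; print(l,len(Q),np.percentile(Q[:,2],[0,1,5]).round(1),Q[Q[:,2]<np.percentile(Q[:,2],15)].mean(0).round(1))
c=proj("side",[[537,-143,90]])[0].astype(int)
cv2.imwrite("pics/a1.png",cv2.resize(im[c[1]-70:c[1]+50,c[0]-80:c[0]+80],(800,600),interpolation=cv2.INTER_CUBIC)[:,:,::-1])
E
```

```text
t: 4.0
position: [532.7, -149.3, 281.3]
eef_rot: [0.995, -0.103, -0.003, -0.0]
contact_force: [-0.5, 0.2, -0.1]
opening: 55.4
finger_force: 0.0
(array([ 0.4 , -0.65,  2.93]), array([ 531.7, -149.1,  126.3]), [[0.979, -0.205], [-0.205, -0.979], [-0.006, 0.0]])
+y 329 [113.6 114.2 116.3] [ 536.8 -115.9  117.6]
-y 297 [113.  114.1 116. ] [ 525.9 -178.   116.9]
```

View pics/a1.png

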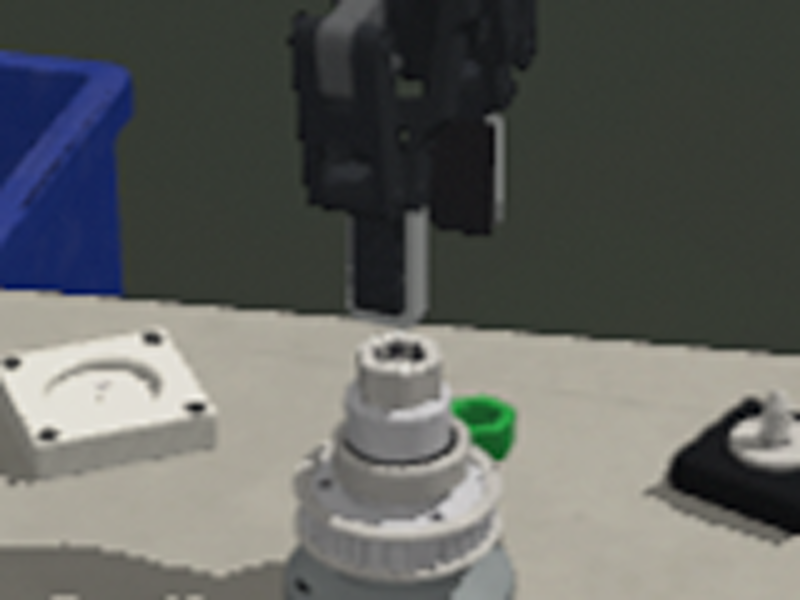

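The view shows the fingers straddling the nut, at (390,310) and (465,230), with nothing in the way. The tips measure about 168 mm ahead of the TCP at this opening. I align and lower, then close on the nut.

```bash
python3 -m crank '{"offset":[[0.4,-0.55,0],[0,0,0],[0,0,1],[0,0,1],[0,0,1],[0,0,0],[0,0,0],[0,0,0]],"turn":[[0,0,0],[0,0,0],[0,0,0],[0,0,0],[0,0,0],[0,0,0],[0,0,0],[0,0,0]],"jaw":[-0.3,-0.3,-0.3,-0.3,-0.3,-0.3,0.1,0.3]}' 40
python3 -m crank '{"offset":[[0,0,0],[0,0,0],[0,0,0],[0,0,0],[0,0,0],[0,0,0],[0,0,0],[0,0,0]],"turn":[[0,0,0],[0,0,0],[0,0,0],[0,0,0],[0,0,0],[0,0,0],[0,0,0],[0,0,0]],"jaw":[0.4,0.6,0.8,0.8,0.8,0.8,0.8,0.8]}' 40
python3 -c "
from h import *
print(go(536.8,-143.5,97)); print(observe()['opening'])"
```

```text
t: 4.85
position: [539.1, -144.8, 254.9]
eef_rot: [0.995, -0.103, 0.0, -0.0]
contact_force: [0.1, -0.4, -1.0]
opening: 30.2
finger_force: 0.0
t: 5.65
position: [539.3, -144.6, 255.1]
eef_rot: [0.995, -0.103, 0.0, -0.0]
contact_force: [0.4, 1.6, 5.7]
opening: 22.4
finger_force: 39.2
(array([-0.28, -0.06,  0.31]), array([ 539.4, -144.6,  100.1]), [[0.979, -0.205], [-0.205, -0.979], [0.001, -0.0]])
22.38082569591053
```

```bash
python3 -m crank '{"offset":[[0,0,-0.5],[0,0,-1],[0,0,-1],[0,0,-1],[0,0,-1],[0,0,-0.5],[0,0,0],[0,0,0]],"turn":[[0,0,0],[0,0,0],[0,0,0],[0,0,0],[0,0,0],[0,0,0],[0,0,0],[0,0,0]],"jaw":[0.8,0.8,0.8,0.8,0.8,0.8,0.8,0.8]}'
python3 - <<'E'
from h import *
s=observe();print(go(426.2,-231.8,97),s['opening'])
im,d=imaging.grab_frame("side"); P=cloud("side",d); g=s["position"]
m=(d>0)&(np.hypot(P[...,0]-g[0],P[...,1]-g[1])<30)&(P[...,2]>95)&(P[...,2]<160); print(np.percentile(P[m][:,2],[0,1,3]))
c=proj("side",[[537,-143,110]])[0].astype(int)
cv2.imwrite("pics/a2.png",cv2.resize(im[c[1]-45:c[1]+45,c[0]-60:c[0]+60],(800,600),interpolation=cv2.INTER_CUBIC)[:,:,::-1])
E
```

```text
t: 6.45
position: [538.9, -144.8, 304.6]
eef_rot: [0.995, -0.103, -0.0, -0.0]
contact_force: [-1.0, 1.2, -0.6]
opening: 22.2
finger_force: 39.4
(array([-9.25, 10.83,  5.26]), array([ 538.9, -144.8,  149.6]), [[0.979, -0.205], [-0.205, -0.979], [-0.0, -0.0]]) 22.224181782732042
[126.36215716 127.18251147 128.16147007]
```

View pics/a2.png

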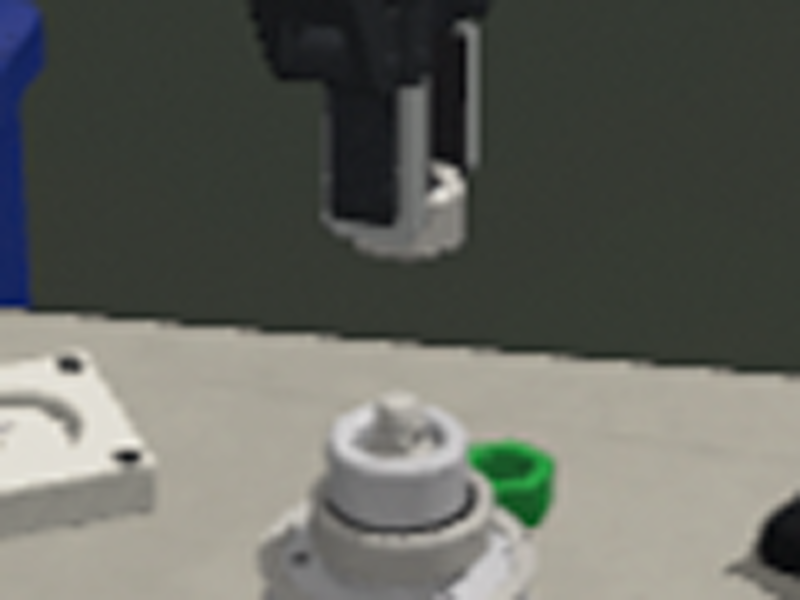

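The nut hangs level in the pads at (405,220). The sleeve ring is now bare at (400,430), and the green nut is untouched. I carry the nut to the stud.

```bash
python3 -m crank '{"offset":[[-1.8,2.18,0],[-1.8,2.18,0],[-1.8,2.18,0],[-1.8,2.18,0],[-1.83,2.17,2],[0,0,3],[0,0,3],[0,0,0]],"turn":[[0,0,0],[0,0,0],[0,0,0],[0,0,0],[0,0,0],[0,0,0],[0,0,0],[0,0,0]],"jaw":[0.8,0.8,0.8,0.8,0.8,0.8,0.8,0.8]}'
python3 - <<'E'
from h import *
s=observe();print(s["position"],go(428.2,-232.8,196.1-155),s['opening'])
for n in("side","top"):
    im,d=imaging.grab_frame(n); P=cloud(n,d); g=s["position"]; 
    c=proj(n,[[427,-232,40]])[0].astype(int)
    cv2.imwrite(f"pics/b_{n}.png",cv2.resize(im[c[1]-35:c[1]+40,c[0]-50:c[0]+50],(400,300),interpolation=cv2.INTER_CUBIC)[:,:,::-1])
cv2.imwrite("pics/b.png",np.hstack([cv2.imread("pics/b_side.png"),cv2.imread("pics/b_top.png")]))
E
```

```text
t: 7.3
position: [427.0, -232.4, 221.7]
eef_rot: [0.995, -0.103, -0.003, -0.001]
contact_force: [0.5, 0.5, -0.6]
opening: 22.1
finger_force: 39.5
[ 426.95157957 -232.39786528  221.68995499] (array([0.23, 0.04, 2.56]), array([ 426.1, -232. ,   66.7]), [[0.979, -0.205], [-0.205, -0.979], [-0.006, -0.001]]) 22.10531313816462
```

View pics/b.png

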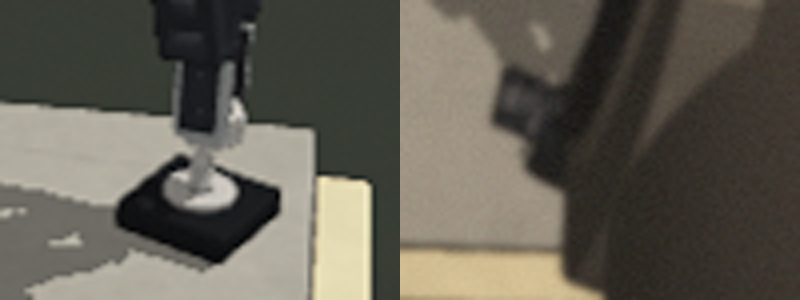

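Run:
```python
from h import *
Q=[]
for _ in range(3):
    im,d=imaging.grab_frame("side"); P=cloud("side",d)
    m=(d>0)&(np.hypot(P[...,0]-427,P[...,1]+232)<26)&(P[...,2]>30)&(P[...,2]<75); Q.append(P[m])
Q=np.vstack(Q); print(observe()["position"].round(1))
for z in range(30,75,3):
    q=Q[(Q[:,2]>=z)&(Q[:,2]<z+3)]
    if len(q)>3:
        t=q[:,:2]@np.array([[.979,-.205],[-.205,-.979]]).T
        print(z,len(q),"toolx",t[:,0].min().round(1),t[:,0].max().round(1),"tooly",t[:,1].min().round(1),t[:,1].max().round(1))
print(np.array([[.979,-.205],[-.205,-.979]])@[427.3,-230.3],np.array([[.979,-.205],[-.205,-.979]])@[427,-232.4])
```

```text
[ 428.9 -233.   226. ]
30 27 toolx 461.0 470.3 tooly 133.0 141.6
33 37 toolx 461.9 470.1 tooly 132.7 142.4
36 10 toolx 463.5 467.1 tooly 135.9 139.5
45 10 toolx 456.9 472.8 tooly 130.6 137.8
48 55 toolx 453.3 474.7 tooly 127.7 143.6
51 40 toolx 452.4 474.9 tooly 123.1 142.1
54 68 toolx 452.4 476.8 tooly 121.0 155.5
57 75 toolx 452.7 478.9 tooly 119.7 159.9
60 97 toolx 454.1 478.4 tooly 116.3 158.3
63 83 toolx 455.9 478.7 tooly 114.7 157.1
66 102 toolx 456.2 478.8 tooly 114.6 157.6
69 76 toolx 456.2 478.9 tooly 114.6 155.8
72 98 toolx 455.5 478.9 tooly 114.2 157.5
[465.5382 137.8672] [465.675  139.9846]
```

The nut and stud axes agree within about 1 mm in the same view, so I lower in small rows.

```bash
python3 -m crank '{"offset":[[0,0,0.5],[0,0,0.5],[0,0,0.5],[0,0,0.4],[0,0,0.3],[0,0,0.3],[0,0,0.2],[0,0,0.1]],"turn":[[0,0,0],[0,0,0],[0,0,0],[0,0,0],[0,0,0],[0,0,0],[0,0,0],[0,0,0]],"jaw":[0.8,0.8,0.8,0.8,0.8,0.8,0.8,0.8]}'
python3 -m crank '{"offset":[[0,0,0.1],[0,0,0.1],[0,0,0],[0,0,0],[0,0,0],[0,0,0],[0,0,0],[0,0,0]],"turn":[[0,0,0],[0,0,0],[0,0,0],[0,0,0],[0,0,0],[0,0,0],[0,0,0],[0,0,0]],"jaw":[0.8,0.8,0.8,0.8,0.8,0.8,0.8,0.8]}'
```

```text
t: 8.35
position: [428.3, -232.8, 196.7]
eef_rot: [0.995, -0.103, -0.0, -0.0]
contact_force: [-5.3, 2.1, 18.5]
opening: 22.3
finger_force: 41.4
t: 9.15
position: [428.4, -232.8, 196.3]
eef_rot: [0.995, -0.103, 0.0, 0.0]
contact_force: [-11.5, 6.5, 44.3]
opening: 22.2
finger_force: 44.0
```

```bash
python3 -m crank '{"offset":[[0,0,-0.15],[0,0,0],[0,0,0],[0,0,0],[0,0,0],[0,0,0],[0,0,-1],[0,0,-3]],"turn":[[0,0,0],[0,0,0],[0,0,0],[0,0,0],[0,0,0],[0,0,0],[0,0,0],[0,0,0]],"jaw":[0.8,0.5,0.2,0,-0.2,-0.3,-0.3,-0.3]}'
python3 -m crank '{"offset":[[0,0,-4],[0,0,-4],[0,0,0],[2.3,-2.7,0],[2.3,-2.7,0],[2.3,-2.7,0],[2.3,-2.7,0],[0,0,0]],"turn":[[0,0,0],[0,0,0],[0,0,0],[0,0,0],[0,0,0],[0,0,0],[0,0,0],[0,0,0]],"jaw":[-0.3,-0.3,-0.3,-0.3,-0.3,-0.3,-0.3,-0.3]}'
python3 - <<'E'
from h import *
Q=[]
for n in("side","top"):
    im,d=imaging.grab_frame(n); P=cloud(n,d)
    m=(d>0)&(np.hypot(P[...,0]-427,P[...,1]+232)<20)&(P[...,2]>23)&(P[...,2]<33); q=P[m]
    if len(q)>5: print(n,"nut top z",np.median(q[:,2]),cv2.minAreaRect(q[:,:2].astype(np.float32)))
    m=(d>0)&(np.hypot(P[...,0]-536,P[...,1]+144)<19)&(P[...,2]>73)&(P[...,2]<79); q=P[m]
    if len(q)>5: print(n,"sleeve",np.median(q[:,2]),cv2.minAreaRect(q[:,:2].astype(np.float32)))
s=observe();print(s["position"],go(536.8,-143.5,100),s['opening'])
E
```

```text
t: 9.95
position: [427.6, -232.5, 235.3]
eef_rot: [0.995, -0.103, -0.002, -0.001]
contact_force: [0.6, -0.5, 0.4]
opening: 55.8
finger_force: 0.0
t: 10.75
position: [543.4, -142.3, 316.5]
eef_rot: [0.995, -0.101, 0.001, -0.001]
contact_force: [0.4, -0.3, -0.2]
opening: 55.5
finger_force: 0.0
side nut top z 30.69388759390789 ((427.1857604980469, -231.59713745117188), (24.015565872192383, 25.13944435119629), 22.365304946899414)
side sleeve 76.52949041398882 ((538.4306640625, -140.34744262695312), (29.175018310546875, 30.788433074951172), 83.24049377441406)
[ 540.61698751 -145.44844539  316.12057714] (array([-0.4 , -0.11,  6.11]), array([ 540.5, -145.4,  161.1]), [[0.979, -0.204], [-0.204, -0.979], [-0.001, -0.0]]) 55.710488500401325
```

The nut is seated, with its top at 30.7 mm in the side view. Next is the sleeve.

```bash
python3 -m crank '{"offset":[[-0.35,-0.13,2],[0,0,3],[0,0,1.5],[0,0,0.8],[0,0,0.3],[0,0,0],[0,0,0],[0,0,0]],"turn":[[0,0,0],[0,0,0],[0,0,0],[0,0,0],[0,0,0],[0,0,0],[0,0,0],[0,0,0]],"jaw":[-0.3,-0.3,-0.3,-0.3,-0.3,-0.1,0.1,0.2]}' 40
python3 -m crank '{"offset":[[0,0,0],[0,0,0],[0,0,0],[0,0,0],[0,0,0],[0,0,0],[0,0,0],[0,0,0]],"turn":[[0,0,0],[0,0,0],[0,0,0],[0,0,0],[0,0,0],[0,0,0],[0,0,0],[0,0,0]],"jaw":[0.3,0.4,0.5,0.6,0.6,0.6,0.6,0.6]}' 40
```

```text
t: 11.65
position: [537.6, -144.1, 241.1]
eef_rot: [0.995, -0.103, 0.001, 0.0]
contact_force: [0.8, 1.0, 0.2]
opening: 34.2
finger_force: 0.3
t: 12.45
position: [537.7, -143.9, 241.1]
eef_rot: [0.995, -0.103, 0.001, -0.0]
contact_force: [-2.0, 1.8, 9.8]
opening: 27.9
finger_force: 38.7
```

```bash
python3 -m crank '{"offset":[[0,0,-0.5],[0,0,-1],[0,0,-1],[0,0,-1],[0,0,-1],[0,0,-0.5],[0,0,0],[0,0,0]],"turn":[[0,0,0],[0,0,0],[0,0,0],[0,0,0],[0,0,0],[0,0,0],[0,0,0],[0,0,0]],"jaw":[0.6,0.6,0.6,0.6,0.6,0.6,0.6,0.6]}'
python3 - <<'E'
from h import *
im,d=imaging.grab_frame("side"); P=cloud("side",d)
s=observe();print(s["position"],go(656.8,-233.9,90+181.1-155),s['opening'])
T=np.array([[.979,-.205],[-.205,-.979]])
m=(d>0)&(np.hypot(P[...,0]-537,P[...,1]+144)<22)&(P[...,2]>90)&(P[...,2]<140); Q=P[m]
for z in range(90,140,4):
    q=Q[(Q[:,2]>=z)&(Q[:,2]<z+4)]; t=q[:,:2]@T.T
    if len(q)>3: print(z,len(q),t.min(0).round(1),t.max(0).round(1))
print(T@s["position"][:2])
c=proj("side",[[537,-143,110]])[0].astype(int)
cv2.imwrite("pics/c1.png",cv2.resize(im[c[1]-45:c[1]+45,c[0]-60:c[0]+60],(800,600),interpolation=cv2.INTER_CUBIC)[:,:,::-1])
E
```

```text
t: 13.25
position: [537.2, -144.0, 290.1]
eef_rot: [0.995, -0.103, -0.0, -0.0]
contact_force: [0.5, -0.1, -1.2]
opening: 27.4
finger_force: 39.8
[ 537.1673988  -143.99994032  289.90403865] (array([13.56,  6.35,  1.87]), array([ 537.1, -144. ,  134.9]), [[0.979, -0.205], [-0.205, -0.979], [-0.001, -0.0]]) 27.860674418978146
110 39 [540.1  15.2] [567.3  32.9]
114 34 [539.9  15.5] [563.1  32.5]
118 49 [539.4  10.2] [567.2  44.2]
122 59 [540.1  11.1] [557.1  48.6]
126 42 [541.1  10.9] [566.8  48.6]
130 32 [544.7   9.5] [567.1  48.6]
134 34 [543.8  10. ] [567.3  48.9]
138 16 [544.2  10.4] [555.   48.1]
[555.40687119  30.85662482]
```

View pics/c1.png

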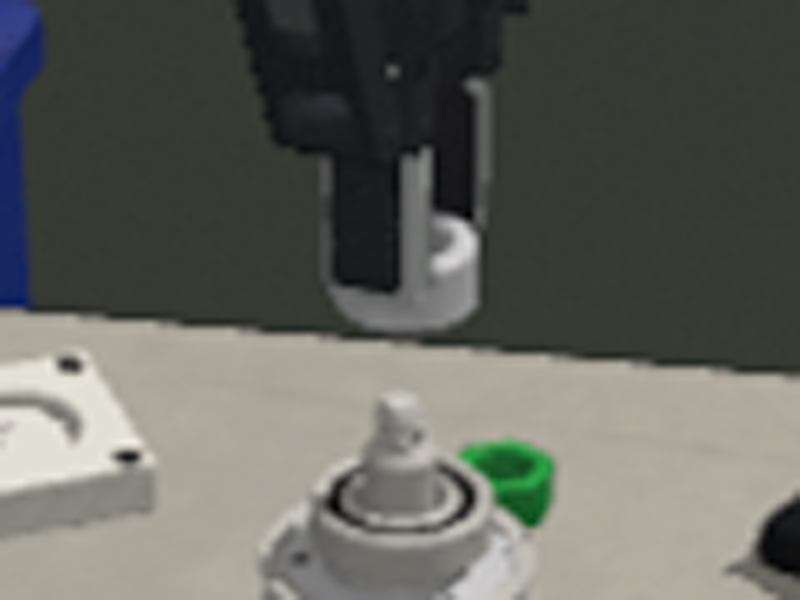

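The sleeve is held level at (405,270), and the bearing is bare on the shaft at (400,510). Now to the white pocket.

```bash
python3 -m crank '{"offset":[[2.7,1.27,0],[2.7,1.27,0],[2.7,1.27,0],[2.7,1.27,0],[2.75,1.27,2],[0,0,3],[0,0,2.5],[0,0,0]],"turn":[[0,0,0],[0,0,0],[0,0,0],[0,0,0],[0,0,0],[0,0,0],[0,0,0],[0,0,0]],"jaw":[0.6,0.6,0.6,0.6,0.6,0.6,0.6,0.6]}'
python3 - <<'E'
from h import *
T=np.array([[.979,-.205],[-.205,-.979]])
im,d=imaging.grab_frame("side"); P=cloud("side",d)
s=observe();print(s["position"],go(656.8,-233.9,9+181.1-155),s['opening'])
m=(d>0)&(np.hypot(P[...,0]-657,P[...,1]+234)<25)&(P[...,2]>22)&(P[...,2]<75); Q=P[m]
for z in range(22,66,4):
    q=Q[(Q[:,2]>=z)&(Q[:,2]<z+4)]; t=q[:,:2]@T.T
    if len(q)>3: print(z,len(q),t.min(0).round(1),t.max(0).round(1))
print(T@s["position"][:2],"pocket side/top",T@[656.8,-233.3],T@[655.4,-233.6])
E
```

```text
t: 14.1
position: [655.5, -233.5, 210.8]
eef_rot: [0.995, -0.103, -0.003, -0.001]
contact_force: [-0.3, 0.1, -1.2]
opening: 27.6
finger_force: 39.8
[ 656.26213806 -233.68128626  213.28945753] (array([0.13, 0.02, 2.32]), array([ 655.7, -233.5,   58.3]), [[0.979, -0.205], [-0.205, -0.979], [-0.004, -0.0]]) 27.33679308321971
30 27 [673.   78.7] [699.5 104.1]
34 30 [672.5  76. ] [698.9 103.1]
38 36 [672.9  74.4] [696.4 106.9]
42 51 [672.4  71.6] [699.9 114.6]
46 50 [672.9  69.6] [695.5 115.2]
50 36 [676.8  70. ] [694.9 115.1]
54 30 [677.8  69.5] [692.8 115.1]
58 34 [677.4  69.8] [696.4 113.2]
62 33 [677.1  69.8] [692.4 113.5]
[690.38529684  94.24024095] pocket side/top [690.8337  93.7567] [689.5246  94.3374]
```

```bash
python3 -m crank '{"offset":[[0.12,0,0.4],[0,0,0.4],[0,0,0.4],[0,0,0.3],[0,0,0.3],[0,0,0.2],[0,0,0.1],[0,0,0.1]],"turn":[[0,0,0],[0,0,0],[0,0,0],[0,0,0],[0,0,0],[0,0,0],[0,0,0],[0,0,0]],"jaw":[0.6,0.6,0.6,0.6,0.6,0.6,0.6,0.6]}'
python3 -m crank '{"offset":[[0,0,0.1],[0,0,0],[0,0,0],[0,0,0],[0,0,0],[0,0,0],[0,0,0],[0,0,0]],"turn":[[0,0,0],[0,0,0],[0,0,0],[0,0,0],[0,0,0],[0,0,0],[0,0,0],[0,0,0]],"jaw":[0.6,0.6,0.6,0.6,0.6,0.6,0.6,0.6]}'
```

```text
t: 14.95
position: [658.1, -234.2, 193.2]
eef_rot: [0.995, -0.103, 0.0, -0.0]
contact_force: [-1.0, 0.2, -1.0]
opening: 27.9
finger_force: 39.8
t: 15.75
position: [658.1, -234.2, 192.2]
eef_rot: [0.995, -0.103, -0.0, -0.0]
contact_force: [0.9, -0.4, -1.0]
opening: 27.4
finger_force: 39.8
```

```bash
python3 -m crank '{"offset":[[0,0,0.1],[0,0,0.1],[0,0,0],[0,0,0],[0,0,0],[0,0,0],[0,0,0],[0,0,0]],"turn":[[0,0,0],[0,0,0],[0,0,0],[0,0,0],[0,0,0],[0,0,0],[0,0,0],[0,0,0]],"jaw":[0.6,0.6,0.6,0.6,0.6,0.6,0.6,0.6]}'
```

```text
t: 16.55
position: [658.2, -234.2, 190.9]
eef_rot: [0.995, -0.103, 0.0, 0.0]
contact_force: [-3.8, 0.4, 9.1]
opening: 27.8
finger_force: 40.8
```

```bash
python3 -m crank '{"offset":[[0,0,0],[0,0,0],[0,0,0],[0,0,0],[0,0,0],[0,0,-1],[0,0,-3],[0,0,-3]],"turn":[[0,0,0],[0,0,0],[0,0,0],[0,0,0],[0,0,0],[0,0,0],[0,0,0],[0,0,0]],"jaw":[0.3,0.1,-0.1,-0.3,-0.5,-0.5,-0.5,-0.5]}'
python3 -m crank '{"offset":[[0,0,-3],[-2.2,-1.1,0],[-2.9,-1.33,0],[-2.9,-1.33,0],[-2.9,-1.33,0],[-2.8,-1.3,0],[0,0,0],[0,0,0]],"turn":[[0,0,0],[0,0,0],[0,0,0],[0,0,0],[0,0,0],[0,0,0],[0,0,0],[0,0,0]],"jaw":[-0.5,-0.5,-0.5,-0.5,-0.5,-0.5,-0.5,-0.5]}'
python3 - <<'E'
from h import *
for n in("side","top"):
    im,d=imaging.grab_frame(n); P=cloud(n,d)
    for l,x,y,r,a,b in(("sleeve",657,-234,22,20,30),("bearing",537,-143,24,57,64)):
        m=(d>0)&(np.hypot(P[...,0]-x,P[...,1]-y)<r)&(P[...,2]>a)&(P[...,2]<b); q=P[m]
        if len(q)>5: print(n,l,np.median(q[:,2]),cv2.minAreaRect(q[:,:2].astype(np.float32)))
s=observe();print(s["position"],go(537.3,-143.6,100),s['opening'])
E
```

```text
t: 17.35
position: [658.0, -234.1, 261.2]
eef_rot: [0.995, -0.103, -0.0, -0.0]
contact_force: [1.4, -0.5, 0.8]
opening: 64.4
finger_force: 0.0
t: 18.15
position: [537.2, -143.4, 291.3]
eef_rot: [0.995, -0.103, 0.001, 0.0]
contact_force: [-0.4, -0.6, -0.6]
opening: 64.2
finger_force: 0.0
side sleeve 25.227314437408523 ((657.55859375, -234.16891479492188), (32.752586364746094, 31.120586395263672), 65.48631286621094)
side bearing 60.47157374700977 ((537.37841796875, -140.95791625976562), (40.95878219604492, 39.84299850463867), 12.827192306518555)
[ 537.75379808 -144.02351705  290.81429226] (array([-0.08, -0.03,  3.58]), array([ 537.9, -144.1,  135.8]), [[0.979, -0.205], [-0.205, -0.979], [0.001, 0.0]]) 64.29822802461264
```

The sleeve is seated, with its top at 25.2 mm. Next is the bearing.

```bash
python3 -m crank '{"offset":[[-0.05,0,2],[0,0,3],[0,0,1.4],[0,0,0.6],[0,0,0.2],[0,0,0],[0,0,0],[0,0,0]],"turn":[[0,0,0],[0,0,0],[0,0,0],[0,0,0],[0,0,0],[0,0,0],[0,0,0],[0,0,0]],"jaw":[-0.5,-0.5,-0.5,-0.5,-0.5,-0.3,-0.15,0]}' 50
python3 -m crank '{"offset":[[0,0,0],[0,0,0],[0,0,0],[0,0,0],[0,0,0],[0,0,0],[0,0,0],[0,0,0]],"turn":[[0,0,0],[0,0,0],[0,0,0],[0,0,0],[0,0,0],[0,0,0],[0,0,0],[0,0,0]],"jaw":[0.1,0.2,0.3,0.4,0.4,0.4,0.4,0.4]}' 50
```

```text
t: 19.05
position: [537.0, -143.5, 219.1]
eef_rot: [0.995, -0.103, 0.001, -0.0]
contact_force: [-0.2, 1.5, 2.3]
opening: 43.0
finger_force: 0.8
t: 19.85
position: [537.0, -143.4, 219.3]
eef_rot: [0.995, -0.103, 0.001, 0.0]
contact_force: [-2.1, 1.0, 12.5]
opening: 37.5
finger_force: 48.7
```

```bash
python3 -m crank '{"offset":[[0,0,-0.5],[0,0,-1],[0,0,-1],[0,0,-1],[0,0,-1],[0,0,-1],[0,0,0],[0,0,0]],"turn":[[0,0,0],[0,0,0],[0,0,0],[0,0,0],[0,0,0],[0,0,0],[0,0,0],[0,0,0]],"jaw":[0.4,0.4,0.4,0.4,0.4,0.4,0.4,0.4]}'
python3 - <<'E'
from h import *
im,d=imaging.grab_frame("side"); P=cloud("side",d)
s=observe();print(s["position"],go(650.3,-65.9,50+171.3-155),s['opening'])
T=np.array([[.979,-.205],[-.205,-.979]])
m=(d>0)&(np.hypot(P[...,0]-537,P[...,1]+144)<27)&(P[...,2]>89)&(P[...,2]<140); Q=P[m]
for z in range(89,140,4):
    q=Q[(Q[:,2]>=z)&(Q[:,2]<z+4)]; t=q[:,:2]@T.T
    if len(q)>3: print(z,len(q),t.min(0).round(1),t.max(0).round(1))
print(T@s["position"][:2])
c=proj("side",[[537,-143,100]])[0].astype(int)
cv2.imwrite("pics/d1.png",cv2.resize(im[c[1]-45:c[1]+45,c[0]-60:c[0]+60],(800,600),interpolation=cv2.INTER_CUBIC)[:,:,::-1])
E
```

```text
t: 20.65
position: [536.6, -143.5, 273.4]
eef_rot: [0.995, -0.103, 0.0, 0.0]
contact_force: [-0.0, -0.7, -1.8]
opening: 37.6
finger_force: 50.7
[ 536.49451937 -143.4477265   273.02750187] (array([ 9.56, -9.92,  5.17]), array([ 536.5, -143.4,  118. ]), [[0.979, -0.205], [-0.205, -0.979], [-0.0, -0.0]]) 37.47190107813174
101 24 [536.6   5. ] [564.9  26.7]
105 54 [534.7   5.3] [573.6  43.8]
109 51 [534.9   5.4] [573.9  55.2]
113 147 [534.9   4.1] [576.8  55.3]
117 35 [544.    5.4] [566.2  54.9]
121 31 [543.8   6.8] [566.1  55.3]
125 37 [544.2   4.9] [566.7  54.4]
129 33 [543.8   4.8] [565.9  55.6]
133 35 [544.3   5.4] [566.1  55.4]
137 23 [544.2   6.2] [558.2  54.9]
[554.6349184   30.45394777]
```

View pics/d1.png

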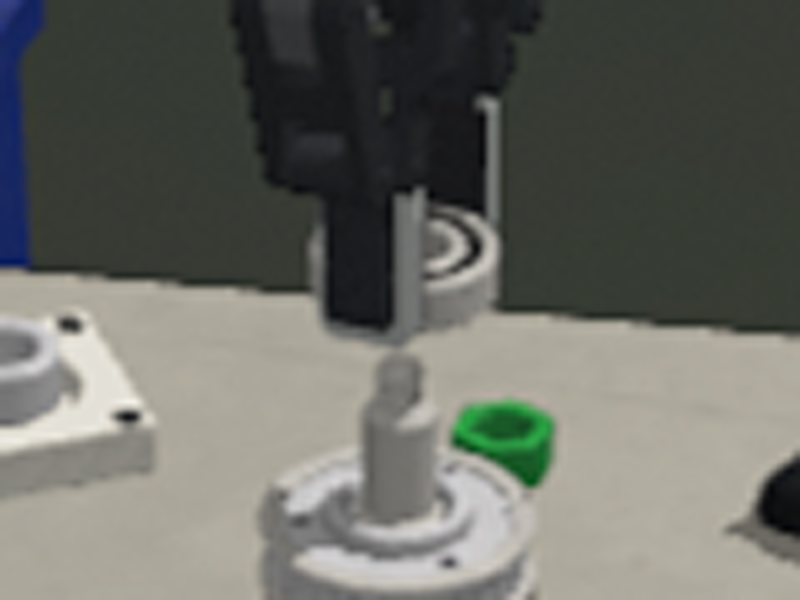

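The bearing is held level at (410,270), and the pulley is left on the shaft at (400,540). I carry the bearing to the post.

```bash
python3 -m crank '{"offset":[[2,-2.1,0],[2,-2.1,0],[2,-2,0],[2,-2,0],[1.6,-1.7,1],[0,0,2],[0,0,2],[0,0,0]],"turn":[[0,0,0],[0,0,0],[0,0,0],[0,0,0],[0,0,0],[0,0,0],[0,0,0],[0,0,0]],"jaw":[0.4,0.4,0.4,0.4,0.4,0.4,0.4,0.4]}'
python3 - <<'E'
from h import *
T=np.array([[.979,-.205],[-.205,-.979]])
im,d=imaging.grab_frame("side"); P=cloud("side",d)
im,d=imaging.grab_frame("side"); P=cloud("side",d)
s=observe();print(s["position"],go(650.3,-65.9,24+171.3-155),s['opening'])
m=(d>0)&(np.hypot(P[...,0]-650,P[...,1]+66)<30)&(P[...,2]>13)&(P[...,2]<75); Q=P[m]
for z in range(13,73,4):
    q=Q[(Q[:,2]>=z)&(Q[:,2]<z+4)]; t=q[:,:2]@T.T
    if len(q)>3: print(z,len(q),t.min(0).round(1),t.max(0).round(1))
print(T@s["position"][:2],"post side/top",T@[651.1,-64.4],T@[649.3,-66.3])
E
```

```text
t: 21.5
position: [649.7, -66.0, 219.9]
eef_rot: [0.995, -0.103, -0.003, 0.0]
contact_force: [0.1, -0.9, -1.3]
opening: 37.6
finger_force: 50.7
[650.74405751 -66.2797445  222.92127847] (array([-0.03, -0.03,  2.76]), array([650.5, -66.3,  67.9]), [[0.979, -0.205], [-0.205, -0.979], [-0.001, 0.0]]) 37.429554377416366
13 112 [628.3 -93.9] [676.2 -44.9]
17 46 [637.3 -83.1] [663.8 -61.4]
21 76 [637.5 -84.5] [665.6 -56.9]
25 79 [637.8 -84.4] [665.  -55.6]
29 25 [644.4 -78.4] [657.7 -66.3]
33 33 [644.4 -77.3] [653.7 -62.3]
37 5 [646.1 -73.1] [651.1 -66.8]
49 31 [630.  -93.3] [660.  -42.2]
53 66 [629.3 -97.1] [656.1 -44. ]
57 84 [629.  -98.2] [658.1 -42.9]
61 195 [629.8 -98.5] [661.5 -41.2]
65 60 [638.3 -98.4] [660.5 -41.6]
69 57 [638.1 -97.7] [661.  -43.6]
[650.66577993 -68.51466192] post side/top [650.6289 -70.4279] [649.2562 -68.1988]
```

```bash
python3 -m crank '{"offset":[[0.07,0,0.5],[0,0,0.5],[0,0,0.4],[0,0,0.4],[0,0,0.3],[0,0,0.2],[0,0,0.2],[0,0,0.1]],"turn":[[0,0,0],[0,0,0],[0,0,0],[0,0,0],[0,0,0],[0,0,0],[0,0,0],[0,0,0]],"jaw":[0.4,0.4,0.4,0.4,0.4,0.4,0.4,0.4]}'
python3 -m crank '{"offset":[[0,0,0.1],[0,0,0],[0,0,0],[0,0,0],[0,0,0],[0,0,0],[0,0,0],[0,0,0]],"turn":[[0,0,0],[0,0,0],[0,0,0],[0,0,0],[0,0,0],[0,0,0],[0,0,0],[0,0,0]],"jaw":[0.4,0.4,0.4,0.4,0.4,0.4,0.4,0.4]}'
```

```text
t: 22.4
position: [651.6, -66.4, 197.1]
eef_rot: [0.995, -0.103, -0.0, -0.0]
contact_force: [-0.8, 0.1, -1.1]
opening: 37.6
finger_force: 50.8
t: 23.2
position: [651.6, -66.4, 196.2]
eef_rot: [0.995, -0.103, -0.0, -0.0]
contact_force: [1.0, -0.5, -1.4]
opening: 37.6
finger_force: 50.8
```

```bash
python3 -m crank '{"offset":[[0,0,0.1],[0,0,0.05],[0,0,0],[0,0,0],[0,0,0],[0,0,0],[0,0,0],[0,0,0]],"turn":[[0,0,0],[0,0,0],[0,0,0],[0,0,0],[0,0,0],[0,0,0],[0,0,0],[0,0,0]],"jaw":[0.4,0.4,0.4,0.4,0.4,0.4,0.4,0.4]}'
```

```text
t: 24.0
position: [651.7, -66.4, 195.9]
eef_rot: [0.995, -0.103, 0.0, 0.0]
contact_force: [-7.5, 0.3, 17.8]
opening: 37.4
finger_force: 52.1
```

```bash
python3 -m crank '{"offset":[[0,0,-0.1],[0,0,0],[0,0,0],[0,0,0],[0,0,0],[0,0,-1],[0,0,-3],[0,0,-3]],"turn":[[0,0,0],[0,0,0],[0,0,0],[0,0,0],[0,0,0],[0,0,0],[0,0,0],[0,0,0]],"jaw":[0.2,0,-0.2,-0.4,-0.6,-0.6,-0.8,-1]}'
python3 -m crank '{"offset":[[0,0,-3],[-1.8,1.9,0],[-2,2,0],[-2,2,0],[-2,2,0],[-1.85,1.99,0],[0,0,0],[0,0,0]],"turn":[[0,0,0],[0,0,0],[0,0,0],[0,0,0],[0,0,0],[0,0,0],[0,0,0],[0,0,0]],"jaw":[-1,-1,-1,-1,-1,-1,-1,-1]}'
python3 - <<'E'
from h import *
for n in("side","top"):
    im,d=imaging.grab_frame(n); P=cloud(n,d)
    for l,x,y,r,a,b in(("bearing",650,-66,27,33.5,40),("pulley",537,-143,38,42,52),("nut",427,-232,20,26,33)):
        m=(d>0)&(np.hypot(P[...,0]-x,P[...,1]-y)<r)&(P[...,2]>a)&(P[...,2]<b); q=P[m]
        if len(q)>5: print(n,l,np.median(q[:,2]),cv2.minAreaRect(q[:,:2].astype(np.float32)))
    m=(d>0)&(np.hypot(P[...,0]-537,P[...,1]+143)<36)&(P[...,2]<28)&(P[...,2]>3); print("foot z",np.percentile(P[m][:,2],[5,25,50,75,95]) if m.any() else "")
s=observe();print(s["position"],go(537,-143.4,100),s['opening'])
E
```

```text
t: 24.8
position: [651.4, -66.3, 266.7]
eef_rot: [0.995, -0.103, -0.001, -0.0]
contact_force: [0.6, 0.2, 1.2]
opening: 85.2
finger_force: 0.0
t: 25.6
position: [536.9, -143.7, 296.6]
eef_rot: [0.995, -0.104, 0.001, 0.0]
contact_force: [0.3, 0.7, -0.2]
opening: 85.2
finger_force: 0.0
side bearing 36.77530090300815 ((651.9607543945312, -66.01097869873047), (40.5817985534668, 40.218963623046875), 15.91028118133545)
side pulley 45.46656382558872 ((538.8945922851562, -141.14610290527344), (62.70090103149414, 62.55351257324219), 8.03701400756836)
side nut 30.835195756100084 ((427.2498474121094, -234.01693725585938), (24.590927124023438, 27.179473876953125), 15.737717628479004)
foot z [ 5.2718578  11.34472053 14.48005789 16.53078296 19.72455609]
top bearing 35.90461404838316 ((650.5609741210938, -61.984230041503906), (29.430278778076172, 41.36317825317383), 87.15347290039062)
foot z 
[ 537.54404328 -142.86326453  296.25901959] (array([-0.06,  0.07,  4.13]), array([ 537.7, -142.8,  141.3]), [[0.979, -0.204], [-0.204, -0.979], [0.001, -0.0]]) 85.25242417105281
```

The bearing is seated, with its top near 36 mm. Last is the pulley, gripped across its flanges.

```bash
python3 -m crank '{"offset":[[0,0.03,2],[0,0,3],[0,0,2.5],[0,0,1.3],[0,0,0.6],[0,0,0.3],[0,0,0],[0,0,0]],"turn":[[0,0,0],[0,0,0],[0,0,0],[0,0,0],[0,0,0],[0,0,0],[0,0,0],[0,0,0]],"jaw":[-1,-1,-1,-1,-1,-1,-0.9,-0.75]}' 60
python3 -m crank '{"offset":[[0,0,0],[0,0,0],[0,0,0],[0,0,0],[0,0,0],[0,0,0],[0,0,0],[0,0,0]],"turn":[[0,0,0],[0,0,0],[0,0,0],[0,0,0],[0,0,0],[0,0,0],[0,0,0],[0,0,0]],"jaw":[-0.65,-0.55,-0.45,-0.35,-0.25,-0.2,-0.2,-0.2]}' 60
```

```text
t: 26.5
position: [537.2, -143.7, 199.6]
eef_rot: [0.995, -0.103, 0.001, 0.0]
contact_force: [-1.0, 0.8, 0.3]
opening: 74.6
finger_force: 0.0
t: 27.3
position: [537.1, -143.6, 200.1]
eef_rot: [0.995, -0.103, 0.001, -0.0]
contact_force: [-6.2, 3.6, 22.8]
opening: 59.4
finger_force: 58.8
```

```bash
python3 -m crank '{"offset":[[0,0,-0.5],[0,0,-1],[0,0,-1],[0,0,-1.2],[0,0,-1.5],[0,0,-1.3],[0,0,-0.5],[0,0,0]],"turn":[[0,0,0],[0,0,0],[0,0,0],[0,0,0],[0,0,0],[0,0,0],[0,0,0],[0,0,0]],"jaw":[-0.2,-0.2,-0.2,-0.2,-0.2,-0.2,-0.2,-0.2]}'
python3 - <<'E'
from h import *
im,d=imaging.grab_frame("side"); P=cloud("side",d)
s=observe();print(s["position"],go(437.1,-63.4,55+172.1-155),s['opening'])
T=np.array([[.979,-.205],[-.205,-.979]])
m=(d>0)&(np.hypot(P[...,0]-537,P[...,1]+144)<40)&(P[...,2]>87)&(P[...,2]<140); Q=P[m]
for z in range(87,130,4):
    q=Q[(Q[:,2]>=z)&(Q[:,2]<z+4)]; t=q[:,:2]@T.T
    if len(q)>3: print(z,len(q),t.min(0).round(1),t.max(0).round(1))
print(T@s["position"][:2])
c=proj("side",[[537,-143,95]])[0].astype(int)
cv2.imwrite("pics/e1.png",cv2.resize(im[c[1]-45:c[1]+45,c[0]-60:c[0]+60],(800,600),interpolation=cv2.INTER_CUBIC)[:,:,::-1])
E
```

```text
t: 28.1
position: [537.0, -143.8, 269.8]
eef_rot: [0.995, -0.103, 0.001, 0.0]
contact_force: [0.3, 0.3, -1.4]
opening: 58.9
finger_force: 64.5
[ 536.77523883 -143.7498783   269.03262466] (array([-11.42,  -5.82,   4.19]), array([ 536.9, -143.8,  114. ]), [[0.979, -0.205], [-0.205, -0.979], [0.001, -0.0]]) 58.44559958538093
95 5 [538.6   0.9] [584.   14.8]
99 114 [525.3  -3.4] [586.8  46.4]
103 89 [527.1  -5.3] [585.   45.7]
107 83 [527.  -9.] [578.9  46.7]
111 255 [525.7  -8.7] [588.1  64.8]
115 203 [525.5  -8.6] [586.2  65.6]
119 73 [541.9  -8.4] [566.6  66.8]
123 53 [544.2  -8.7] [566.7  65.9]
127 47 [544.8  -8.9] [566.8  66.3]
[554.97168387  30.69220689]
```

View pics/e1.png

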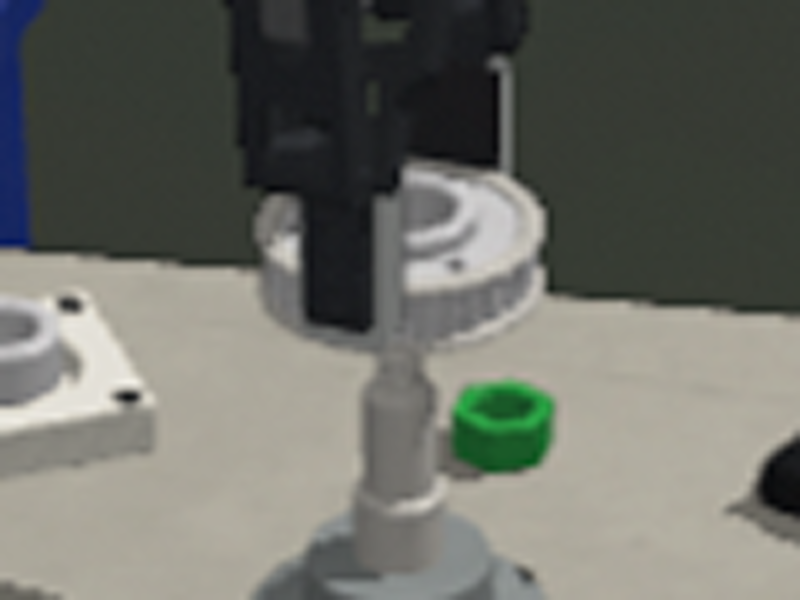

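The pulley is held level at (400,260), and the shaft is bare below it at (400,480). I carry it to the plate.

```bash
python3 -m crank '{"offset":[[-2,-1.1,0],[-2.5,-1.2,0],[-2.5,-1.2,0],[-2.5,-1.2,0],[-2,-1.09,0.4],[0,0,2],[0,0,2],[0,0,0]],"turn":[[0,0,0],[0,0,0],[0,0,0],[0,0,0],[0,0,0],[0,0,0],[0,0,0],[0,0,0]],"jaw":[-0.2,-0.2,-0.2,-0.2,-0.2,-0.2,-0.2,-0.2]}'
python3 - <<'E'
from h import *
T=np.array([[.979,-.205],[-.205,-.979]])
for _ in range(3): im,d=imaging.grab_frame("side"); P=cloud("side",d)
s=observe();print(s["position"],go(436.1,-63.6,18+172.1-155),s['opening'])
m=(d>0)&(np.hypot(P[...,0]-437,P[...,1]+63)<42)&(P[...,2]>7)&(P[...,2]<85); Q=P[m]
for z in range(7,85,4):
    q=Q[(Q[:,2]>=z)&(Q[:,2]<z+4)]; t=q[:,:2]@T.T
    if len(q)>3: print(z,len(q),t.min(0).round(1),t.max(0).round(1))
print(T@s["position"][:2],"plate side/top",T@[437.8,-61.1],T@[435.4,-63.8])
E
```

```text
t: 28.95
position: [435.1, -63.3, 222.7]
eef_rot: [0.995, -0.103, -0.002, -0.0]
contact_force: [-0.3, -0.6, -2.1]
opening: 58.5
finger_force: 65.1
[436.26943371 -63.49216037 225.06430596] (array([-0.01,  0.02,  3.5 ]), array([436.2, -63.5,  70.1]), [[0.979, -0.205], [-0.205, -0.979], [-0.0, -0.0]]) 58.74472022534571
7 185 [405.2 -65.9] [477.3   3.5]
11 439 [405.3 -65.7] [476.    4.2]
15 162 [412.  -55.5] [466.2  -4.8]
19 382 [415.9 -56.5] [467.   -6.7]
23 32 [431.6 -56.8] [450.  -30.3]
27 36 [431.5 -39. ] [451.2 -27.1]
31 45 [431.3 -38.6] [449.1 -23.6]
35 16 [433.9 -38. ] [448.9 -30.9]
51 30 [417.7 -58.4] [471.7 -32.7]
55 128 [409.3 -62. ] [472.2 -11.5]
59 87 [411.1 -63.2] [466.5 -13.2]
63 81 [411.2 -68.8] [464.9 -13. ]
67 410 [409.7 -69.7] [472.9   6.5]
71 145 [410.6 -69.1] [456.8   7.8]
75 63 [426.3 -69.6] [451.    9.1]
79 53 [428.5 -69.6] [451.1   8.6]
83 34 [429.1 -69.6] [450.2   7.2]
[440.12366848 -27.27640891] plate side/top [441.1317 -29.9321] [439.3356 -26.7968]
```

The axes agree within 1 mm, so I lower.

```bash
python3 -m crank '{"offset":[[0,0,0.5],[0,0,0.5],[0,0,0.5],[0,0,0.5],[0,0,0.5],[0,0,0.4],[0,0,0.2],[0,0,0.1]],"turn":[[0,0,0],[0,0,0],[0,0,0],[0,0,0],[0,0,0],[0,0,0],[0,0,0],[0,0,0]],"jaw":[-0.2,-0.2,-0.2,-0.2,-0.2,-0.2,-0.2,-0.2]}'
python3 -m crank '{"offset":[[0,0,0.1],[0,0,0.05],[0,0,0],[0,0,0],[0,0,0],[0,0,0],[0,0,0],[0,0,0]],"turn":[[0,0,0],[0,0,0],[0,0,0],[0,0,0],[0,0,0],[0,0,0],[0,0,0],[0,0,0]],"jaw":[-0.2,-0.2,-0.2,-0.2,-0.2,-0.2,-0.2,-0.2]}'
```

```text
t: 29.9
position: [436.0, -63.4, 192.4]
eef_rot: [0.995, -0.103, -0.0, -0.0]
contact_force: [0.2, 0.5, -1.3]
opening: 58.3
finger_force: 65.1
t: 30.7
position: [436.1, -63.5, 191.3]
eef_rot: [0.995, -0.103, 0.0, -0.0]
contact_force: [1.0, -0.4, -1.6]
opening: 58.4
finger_force: 65.1
```

```bash
python3 -m crank '{"offset":[[0,0,0.1],[0,0,0.05],[0,0,0],[0,0,0],[0,0,0],[0,0,0],[0,0,0],[0,0,0]],"turn":[[0,0,0],[0,0,0],[0,0,0],[0,0,0],[0,0,0],[0,0,0],[0,0,0],[0,0,0]],"jaw":[-0.2,-0.2,-0.2,-0.2,-0.2,-0.2,-0.2,-0.2]}'
```

```text
t: 31.5
position: [436.0, -63.4, 190.3]
eef_rot: [0.995, -0.103, 0.0, 0.0]
contact_force: [-7.0, 1.7, 21.0]
opening: 58.7
finger_force: 67.4
```

Contact came at the expected height. I release, rise and check everything.

```bash
python3 -m crank '{"offset":[[0,0,-0.1],[0,0,0],[0,0,0],[0,0,0],[0,0,0],[0,0,-1],[0,0,-3],[0,0,-3]],"turn":[[0,0,0],[0,0,0],[0,0,0],[0,0,0],[0,0,0],[0,0,0],[0,0,0],[0,0,0]],"jaw":[-0.35,-0.5,-0.65,-0.8,-0.85,-0.85,-0.85,-0.85]}'
python3 -m crank '{"offset":[[0,0,-3],[0,0,-3],[-1,3,0],[-2,4,0],[-1,4,0],[0,4,0],[0,4,0],[0,0,0]],"turn":[[0,0,0],[0,0,0],[0,0,0],[0,0,0],[0,0,0],[0,0,0],[0,0,0],[0,0,0]],"jaw":[-0.85,-0.85,-0.85,-0.85,-0.85,-0.85,-0.85,-0.85]}'
python3 - <<'E'
from h import *
for n in("side","top"):
    im,d=imaging.grab_frame(n); P=cloud(n,d)
    for l,x,y,r,a,b in(("nut",427,-232,20,26,33),("sleeve",657,-234,22,20,30),("bearing",650,-66,27,33.5,40),("pulley flange",436,-63,38,31,37),("pulley hub",436,-63,20,37,42),("bottle",542,38,30,60,120)):
        m=(d>0)&(np.hypot(P[...,0]-x,P[...,1]-y)<r)&(P[...,2]>a)&(P[...,2]<b); q=P[m]
        if len(q)>8:
            A=np.c_[q[:,:2]-q[:,:2].mean(0),np.ones(len(q))]; g=np.linalg.lstsq(A,q[:,2],rcond=None)[0]
            c=cv2.minAreaRect(q[:,:2].astype(np.float32)); print(n,l,len(q),"z",np.median(q[:,2]).round(1),np.round(c[0],1),np.round(c[1],1),"slope",g[:2].round(3))
    if n=="side": cv2.imwrite("pics/f.png",cv2.resize(im[170:340,210:430],(792,592),interpolation=cv2.INTER_CUBIC)[:,:,::-1])
E
```

```text
t: 32.3
position: [435.8, -63.3, 261.8]
eef_rot: [0.995, -0.103, -0.001, -0.0]
contact_force: [0.5, -0.1, -0.2]
opening: 79.1
finger_force: 0.0
t: 33.1
position: [356.5, -245.1, 321.6]
eef_rot: [0.994, -0.106, 0.0, 0.001]
contact_force: [0.7, -0.1, -0.1]
opening: 78.8
finger_force: 0.0
side nut 117 z 31.0 [ 428.  -232.4] [25.2 25.6] slope [-0.006 -0.094]
side sleeve 170 z 25.1 [ 658.2 -233.2] [32.1 32.3] slope [-0.013 -0.028]
side bearing 387 z 36.5 [652.1 -67. ] [40.3 42.7] slope [ 0.004 -0.015]
side pulley flange 766 z 35.1 [437.4 -64.2] [63.1 63.3] slope [-0.002 -0.002]
side pulley hub 206 z 39.1 [437.3 -63.4] [33.9 32.7] slope [ 0.01  -0.013]
side bottle 362 z 76.5 [549.5  41. ] [20.2 19.9] slope [ 0.37 -1.41]
top nut 103 z 30.6 [ 426.1 -233.8] [23.8 23.8] slope [-0.046 -0.04 ]
top sleeve 135 z 25.2 [ 656.2 -235.4] [31.3 30.4] slope [0.    0.006]
top bearing 268 z 35.7 [650.2 -67.3] [41.5 39.6] slope [ 0.003 -0.007]
top pulley flange 690 z 33.8 [435.8 -65.4] [60.7 62.6] slope [-0.003  0.002]
top pulley hub 106 z 38.4 [436.2 -65.5] [32.1 31.9] slope [-0.02   0.009]
top bottle 113 z 75.9 [547.4  39.3] [20.5 20.2] slope [0.176 0.249]
```

View pics/f.png

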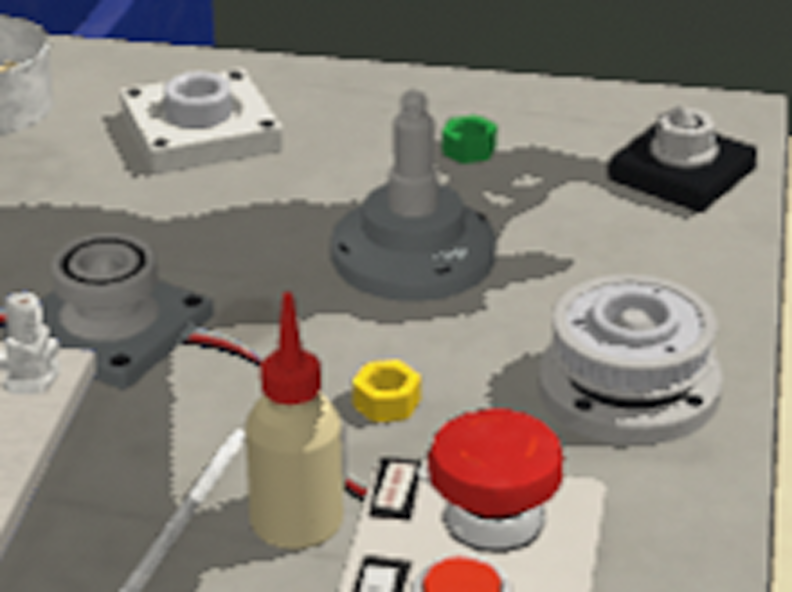

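The picture shows all four parts level on their own holders: nut (683,135), sleeve (200,100), bearing (105,265) and pulley (633,335). The bottle stands in place at (293,460), and the measured heights match the seats. I hand the job in.

```bash
python3 -c "
from workcell import job
print(job.sign_off())"
```

```text
the job is handed in; nothing more can be done
None
```

The nut, sleeve, bearing and pulley are each seated level and released on their own holders, the oil bottle is untouched, and the job was handed in at about 33 s; the judge's verdict was not shown.

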